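Take the emptied segment out of the bottle rack

TASK

On the dispensing bench stands a row of three white rack segments that interlock with each other; two still hold their bottles and one has been emptied. Lift the empty segment straight up by its upright grip, out from between its neighbours, keep it upright, and set it down (do not drop it) flat on the floor of the shallow steel tray; the two filled segments must stay in their places.

Things in the scene. Friction and masses are not known exactly. Their poses are not given: they have to be found in the camera images.
- empty_segment: white plastic segment, 130 (x) x 60 (y) x 30 mm, 0.16 kg, loose, an empty well at each x end. On its middle stands the grip: a fin 14 mm thick (x), 32 wide (y -14 to +18), 30 to 90 mm above the underside; pinch it along x. A T-key on its +y face (16 mm out) and a T-slot in its -y face, full height, 2 mm play, let it move only up, until 30 mm higher. Origin: centre of underside, z up.
- filled_segment_1: same make, axes and grip, but a bottle (41 mm across, top 81 mm above the underside, fast in the well) in each well; 0.42 kg, loose, must stay. The three segments stand in a row along their y, 62 mm apart, in any order, between fixed end blocks with the same key and slot, on a plate 8 mm thick.
- filled_segment_2: the other filled segment, just like filled_segment_1; must stay.
- tray: shallow open steel tray, 220 (x) x 180 (y) x 30 mm high, walls and floor 5 mm thick, fixed to the bench. Origin at the centre of its underside, so its inner floor is 5 mm above the origin.

How it is judged:
By the outcome, as a careful person would: the job done as asked, in the order asked, and still so for the second after the job is handed in, with the robot touching nothing.
It also fails if it takes over 38 s, if anything falls off the work surface, if the arm or the gripper's body presses on something with over 40 N, if the wrist force passes 120 N, or if a joint passes its speed limit or range.

ROBOT

A 6-joint arm with a two-finger parallel gripper is mounted at the origin on the work surface. World frame = base frame: x ahead of the robot, y to its left, z up, the work surface at z = 0. Lengths are in m, angles in rad, forces in N, time in s.
With the tool pointing down it reaches from about 0.3 to 0.775 m from the base axis. Payload 14.6 kg.
Tool frame: the origin (TCP) lies midway between the tips of the shut fingers; the grasp point (between the pads) lies 19 mm behind it; z points along the fingers, y is the line along which they close (so a half turn about z gives the same grasp; the last joint's range is limited). The gripper opens to 94 mm and grips with 3 to 60 N. Pads are 16 mm wide; open, the fingers measure 119 mm over their backs; the gripper's body (75 mm by 177 mm) begins 78 mm behind the grasp point.
Start: joints at [-1.217, 0.3, 1.521, -0, 1.321, -0.067], TCP at [0.225, -0.502, 0.205] pointing down, gripper open.
Joint ranges: [-3.03, 3.03], [-0.79, 2.21], [0.23, 2.52], [-1.04, 4.18], [0, 3.07], [-2.55, 2.55]. Speed limits (rad/s): [2.22, 2.22, 2.57, 3.14, 3.14, 3.14].

INTERFACE

Orientations are given as [roll, pitch, yaw] about the fixed x, y, z axes, in that order (R = Rz(yaw) Ry(pitch) Rx(roll)).
In Python, from station import ctrl gives the robot as it stands. The module is installed in compiled form; this text tells all that it offers.
- The arm moves only by the tool servo_tool, never from a script. Its argument "plan" is a list of rows, each a list of 7 numbers: the opening in per cent of the stroke, from 0 (shut) to 100 (fully open), then the shift along the tool's x, y, z in m, then the turn, a rotation vector about the tool's x, y, z in rad. A call has exactly 8 rows; each row shifts and turns the commanded pose from where the row before left it, along the tool's axes as they then stand; what a row does not reach is not made up. A row lasts 1/8 s, in which the tool goes at most 62.5 mm and 10.7 degrees, less where a joint would pass 70% of its speed; a pose out of reach is approached as far as the arm can. A call with a gripper value outside its range is refused whole. The fingers move at their own pace and stop on an object; "force" is the grip in N (left out, the last holds). Time passes only in rows, so rows that do not move let the fingers close, or fill a call up. It gives the time, the measured TCP pose, the force, the opening and the grip force at its end, in the units of the state.
- ctrl.get_obs(): the state, without advancing time (a new reading comes with each control period).
- ctrl.camera(name): name is "scene" or "top" or "wrist"; returns a dict with "pixels" (384x512x3 uint8, red, green, blue), "z_map" (384x512 float32, m along the optical axis (not along the pixel's ray), 0 where there is no reading), "mtx" (3x3 intrinsics, pixels), "dist" ([k1, k2, p1, p2, k3] as OpenCV has them; the pictures are not rectified), "pose" (4x4, takes a point from camera to world coordinates). Camera axes: x right, y up, looking along -z (the intrinsics and any distortion apply to the point x, -y, -z); pixel columns grow to the right and rows downward; lengths in m; the calibration is good to about 2 mm. A picture is of the moment at which its call begins.
- ctrl.hand_in(): hands the job in; it is judged then, once.
The state is a dict: "time_s": time; "qpos": joint angles; "joint_vel": joint speeds; "tau": joint torques, N m; "ee_pos": TCP position; "eef_rot": TCP orientation; "force": force on the tool from outside, world axes, zero at the start; "moment": the same for the moment, N m; "grip_width": finger opening in m; "grip_force": force on a finger pad.
Only numpy, scipy, OpenCV 4.12 (cv2) and the standard library are available. Lean on these libraries where they do the work, as an engineer would, in place of code of your own. Each camera call takes 0.05 s, during which the arm holds its last target. There are 200 camera calls.

## Working session

There is one attempt and no reset: what is moved stays moved. The work goes in short steps, Python scripts to look and compute and a tool call to move; the robot and the scene stay as the last step left them, time stands still between calls to the robot, and variables do not carry over. Pictures are saved under pics/ and viewed, at most 10 in all, crops included, and the job is handed in when it is done.

Besides the shell and the picture viewer there is one more tool, called as name(argument=value, ...), one argument or row to a line, values as JSON. servo_tool: Moves the arm, as the interface text tells. Its arguments: {"type":"object","properties":{"plan":{"type":"array","items":{"type":"array","items":{"type":"number"}}},"force":{"type":"number"}},"required":["plan"]}

```bash
mkdir -p pics; cat > h.py <<'E'
import numpy as np,cv2
from station import ctrl
def cam(n):
    c=ctrl.camera(n); return c
def points(c):
    h,w=c["z_map"].shape
    u,v=np.meshgrid(np.arange(w),np.arange(h))
    n=cv2.undistortPoints(np.stack([u,v],-1).reshape(-1,1,2).astype(np.float64),c["mtx"],np.array(c["dist"])).reshape(h,w,2)
    z=c["z_map"]
    P=np.stack([n[...,0]*z,-n[...,1]*z,-z],-1)
    T=np.array(c["pose"]); W=P@T[:3,:3].T+T[:3,3]
    W[z<=0]=np.nan
    return W
E
python3 - <<'E'
from h import *
o=ctrl.get_obs();print({k:np.round(v,3).tolist() for k,v in o.items()})
a=cam("top");b=cam("scene")
cv2.imwrite("pics/top.png",a["pixels"][...,::-1]);cv2.imwrite("pics/scene.png",b["pixels"][...,::-1])
np.savez("top.npz",W=points(a),px=a["pixels"]);np.savez("scene.npz",W=points(b),px=b["pixels"])
print(np.round(a["pose"],3),np.round(b["pose"],3))
E
```

```text
{'time_s': 0.0, 'qpos': [-1.217, 0.3, 1.522, -0.0, 1.321, -0.067], 'joint_vel': [-0.001, -0.001, -0.001, -0.001, 0.0, -0.0], 'tau': [-0.001, -53.18, -35.274, 0.071, 0.024, -0.0], 'ee_pos': [0.225, -0.502, 0.205], 'eef_rot': [-3.14, -0.0, 0.421], 'force': [-0.5, 0.581, -0.22], 'moment': [-0.027, 0.014, 0.002], 'grip_force': 0.0, 'grip_width': 0.094}
[[-0.047  0.976 -0.214  0.384]
 [-0.999 -0.047  0.009  0.011]
 [-0.002  0.214  0.977  0.828]
 [ 0.     0.     0.     1.   ]] [[ 0.533 -0.538  0.653  1.115]
 [ 0.846  0.358 -0.395 -0.329]
 [-0.021  0.763  0.646  0.593]
 [ 0.     0.     0.     1.   ]]
```

View pics/top.png

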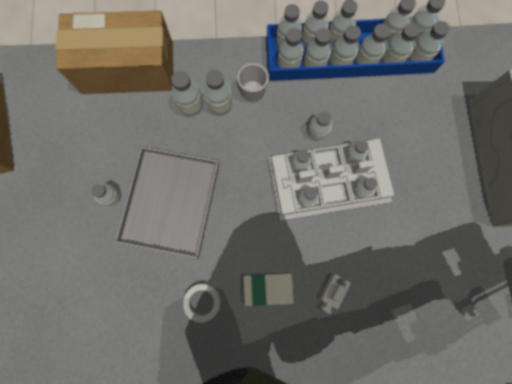

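View pics/scene.png

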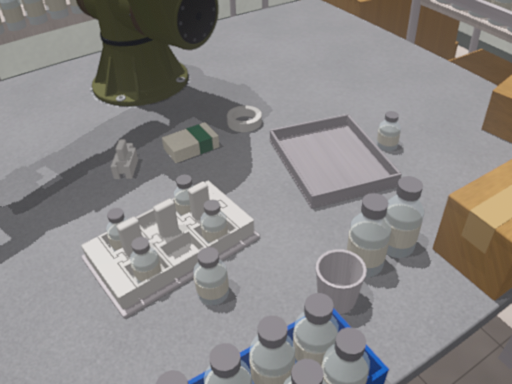

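The top view shows the rack at about (270–392, 140–217) with the empty segment in the middle, at about (330, 172). The tray is at about (120–217, 150–255). Loose bottles stand near the rack at (320, 125).

```bash
python3 - <<'E'
from h import *
d=np.load("top.npz");W=d["W"];px=d["px"].astype(int)
v,u=np.mgrid[:384,:512]
r=(u>262)&(u<400)&(v>130)&(v<225)
z=W[...,2]
bright=px.min(-1)>130
def rect(m):
    P=W[m][:,:2].astype(np.float32); rc=cv2.minAreaRect(P); print(np.round(rc[0],4),np.round(rc[1],4),round(rc[2],2),len(P)); return rc
print("z hist",np.histogram(z[r],bins=np.arange(-.01,.15,.01)))
m=r&(z>.03)&(z<.045); rect(m)
fin=r&(z>.085)&(z<.103)
n,l,s,c=cv2.connectedComponentsWithStats(fin.astype(np.uint8))
for i in range(1,n):
    if s[i,4]>8: print("fin/bot",c[i].round(1),s[i,4],np.round(np.nanmean(W[l==i],0),4), px[l==i].mean(0).round()); rect(l==i)
m2=r&(z>.1); n,l,s,c=cv2.connectedComponentsWithStats(m2.astype(np.uint8))
# tray
t=(u>110)&(u<225)&(v>140)&(v<262)&(z>.02)&(z<.045); rect(t)
t=(u>110)&(u<225)&(v>140)&(v<262); print(np.histogram(z[t],bins=np.arange(-.01,.05,.005)))
t=t&(z>.02)&(z<.045)
print(np.nanmean(W[t],0))
# 3x zoom
crop=cv2.resize(d["px"][125:225,255:405],None,fx=5,fy=5,interpolation=cv2.INTER_CUBIC)
cv2.imwrite("pics/crop.png",crop[...,::-1])
E
```

```text
z hist (array([4070, 1905, 1208,  416, 3136,  247,  265,  548,  138,  544,  358,
          1,    0,    0,    0]), array([-0.01,  0.  ,  0.01,  0.02,  0.03,  0.04,  0.05,  0.06,  0.07,
        0.08,  0.09,  0.1 ,  0.11,  0.12,  0.13,  0.14]))
[ 0.5953 -0.1688] [0.1747 0.2458] 6.83 3265
fin/bot [362.1 146.4] 116 [ 0.6197 -0.2286  0.0877] [107. 105. 104.]
[ 0.62   -0.2292] [0.024  0.0243] 60.69 116
fin/bot [302.7 155.8] 113 [ 0.6055 -0.1041  0.0879] [104. 104. 101.]
[ 0.6063 -0.1037] [0.0231 0.0245] 85.13 113
fin/bot [365.9 164.2] 123 [ 0.5791 -0.2299  0.0952] [161. 160. 152.]
[ 0.58   -0.2308] [0.0139 0.0315] 8.15 123
fin/bot [335.6 169.2] 123 [ 0.5718 -0.1675  0.0952] [160. 159. 150.]
[ 0.573  -0.1694] [0.014  0.0343] 6.96 123
fin/bot [305.9 174. ] 122 [ 0.5645 -0.1064  0.0953] [161. 160. 151.]
[ 0.5659 -0.1071] [0.0146 0.0323] 6.11 122
fin/bot [370.9 183.2] 115 [ 0.5408 -0.2379  0.0879] [109. 108. 106.]
[ 0.5404 -0.2383] [0.0243 0.0234] 83.65 115
fin/bot [310.5 193.1] 119 [ 0.5261 -0.1138  0.0878] [107. 105. 105.]
[ 0.5262 -0.1139] [0.0233 0.0241] 59.69 119
[0.5409 0.2051] [0.213 0.22 ] 76.39 1082
(array([  16, 4151, 6477, 1656,  158,  171,  168,  734,  150,   14,   16]), array([-0.01 , -0.005,  0.   ,  0.005,  0.01 ,  0.015,  0.02 ,  0.025,
        0.03 ,  0.035,  0.04 ,  0.045]))
[0.53957113 0.19964354 0.02788023]
```

View pics/crop.png

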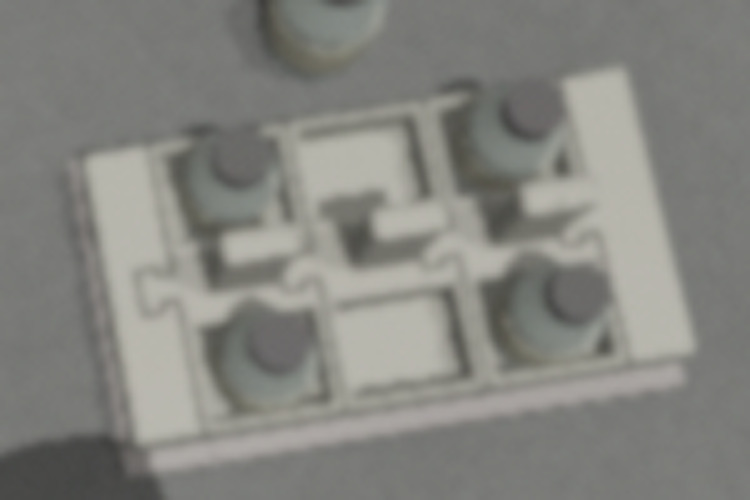

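The segments' +y (the key side) points left in the image, so segment yaw is about +0.117 rad. The empty segment's fin is near (0.572, -0.168). I'll move above it and then turn the tool.

servo_tool(
  plan=[
    [100, 0.056, -0.02, 0, 0, 0, 0],
    [100, 0.056, -0.02, 0, 0, 0, 0],
    [100, 0.056, -0.02, 0, 0, 0, 0],
    [100, 0.056, -0.02, 0, 0, 0, 0],
    [100, 0.056, -0.02, 0, 0, 0, 0],
    [100, 0.056, -0.02, 0, 0, 0, 0],
    [100, 0.056, -0.02, 0, 0, 0, 0],
    [100, 0.056, -0.02, 0, 0, 0, 0],
  ],
)

```text
time_s: 1.1
ee_pos: [0.5693, -0.1713, 0.2052]
eef_rot: [-3.141, 0.0, 0.421]
force: [0.3, -1.2, 0.2]
grip_width: 0.094
grip_force: 0.0
```

servo_tool(
  plan=[
    [100, 0, 0, 0, 0, 0, -0.18],
    [100, 0, 0, 0, 0, 0, -0.18],
    [100, 0, 0, 0, 0, 0, -0.18],
    [100, 0, 0, 0, 0, 0, -0.18],
    [100, 0, 0, 0, 0, 0, -0.18],
    [100, 0, 0, 0, 0, 0, -0.18],
    [100, 0, 0, 0, 0, 0, -0.18],
    [100, 0, 0, 0, 0, 0, 0],
  ],
)

```text
time_s: 2.1
ee_pos: [0.5681, -0.1729, 0.2051]
eef_rot: [-3.141, -0.0, 1.68]
force: [1.0, -0.3, 0.3]
grip_width: 0.0941
grip_force: 0.0
```

```bash
python3 - <<'E'
from h import *
o=ctrl.get_obs();print({k:np.round(o[k],4).tolist() for k in("time_s","ee_pos","eef_rot","qpos","force")})
a=cam("wrist");W=points(a);px=a["pixels"]
cv2.imwrite("pics/wrist1.png",px[...,::-1])
z=W[...,2]
m=((z>.085)&(z<.103)&(px.min(-1)>120)).astype(np.uint8)
n,l,s,c=cv2.connectedComponentsWithStats(m)
for i in range(1,n):
    if s[i,4]>40:
        P=W[l==i];P=P[P[:,2]>.093];
        if len(P)<40: continue
        rc=cv2.minAreaRect(P[:,:2].astype(np.float32));print(c[i].round(),s[i,4],P.mean(0).round(4),np.round(rc[0],4),np.round(rc[1],4),round(rc[2],1))
# tray
d=np.load("top.npz");W=d["W"];z=W[...,2]
v,u=np.mgrid[:384,:512]
t=((u>117)&(u<225)&(v>140)&(v<262)&(z>.022)&(z<.034)).astype(np.uint8)
n,l,s,c=cv2.connectedComponentsWithStats(t)
for i in range(1,n):
    if s[i,4]>30:
        rc=cv2.minAreaRect(W[l==i][:,:2].astype(np.float32));print("tray",s[i],np.round(rc[0],4),np.round(rc[1],4),rc[2])
for (p,q) in [(150,147),(218,160),(196,255),(120,241),(168,202)]: print(p,q,W[p if 0 else q,p].round(4))
E
```

```text
{'time_s': 2.1, 'ee_pos': [0.5681, -0.1729, 0.2051], 'eef_rot': [-3.141, -0.0003, 1.6797], 'qpos': [-0.3572, 0.3988, 1.3892, 0.0, 1.3543, -0.4661], 'force': [1.0233, -0.2884, 0.3283]}
[263. 121.] 379 [ 0.5667 -0.1081  0.0992] [ 0.5671 -0.1082] [0.0109 0.028 ] 6.2
[264. 187.] 451 [ 0.5741 -0.17    0.0989] [ 0.5743 -0.1704] [0.0138 0.0311] 6.6
[264. 246.] 407 [ 0.5816 -0.2309  0.0989] [ 0.5819 -0.2318] [0.0134 0.0316] 6.5
tray [118 146 101 113 927] [0.5372 0.1893] [0.1802 0.2199] 76.31958770751953
150 147 [ 6.700e-01  2.357e-01 -2.000e-04]
218 160 [ 6.312e-01  7.870e-02 -2.000e-04]
196 255 [0.4162 0.1282 0.0301]
120 241 [0.4536 0.2891 0.0277]
168 202 [0.537  0.1928 0.0051]
```

View pics/wrist1.png

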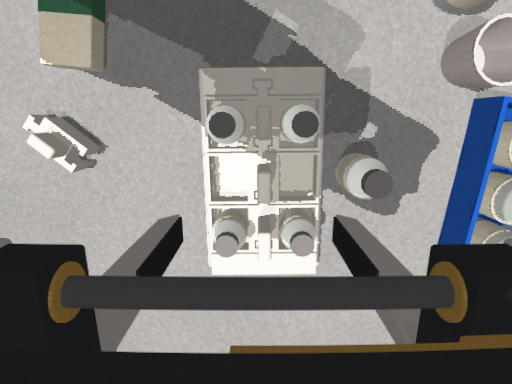

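The wrist view shows the empty segment's fin at (264, 187) with filled neighbours above and below it. The fin is at about (0.574, -0.170), which agrees with the top view. The tray centre is (0.537, 0.189), and its measured size of 180 x 220 mm matches what was given. Next I descend with the fingers part open.

servo_tool(
  plan=[
    [45, 0.0025, 0.006, 0, 0, 0, -0.006],
    [45, 0, 0, 0.02, 0, 0, 0],
    [45, 0, 0, 0.03, 0, 0, 0],
    [45, 0, 0, 0.03, 0, 0, 0],
    [45, 0, 0, 0.03, 0, 0, 0],
    [45, 0, 0, 0.025, 0, 0, 0],
    [45, 0, 0, 0.012, 0, 0, 0],
    [45, 0, 0, 0, 0, 0, 0],
  ],
)

```text
time_s: 3.15
ee_pos: [0.5739, -0.1697, 0.0581]
eef_rot: [-3.141, -0.0, 1.686]
force: [0.3, -0.1, 0.3]
grip_width: 0.0421
grip_force: 0.0
```

servo_tool(
  plan=[
    [5, 0, 0, 0, 0, 0, 0],
    [5, 0, 0, 0, 0, 0, 0],
    [5, 0, 0, 0, 0, 0, 0],
    [5, 0, 0, 0, 0, 0, 0],
    [5, 0, 0, 0, 0, 0, 0],
    [5, 0, 0, 0, 0, 0, 0],
    [5, 0, 0, 0, 0, 0, 0],
    [5, 0, 0, 0, 0, 0, 0],
  ],
  force=10,
)

```text
time_s: 4.15
ee_pos: [0.5741, -0.1699, 0.0589]
eef_rot: [3.141, 0.0, 1.687]
force: [-2.5, 0.3, 5.6]
grip_width: 0.014
grip_force: 10.0
```

servo_tool(
  plan=[
    [5, 0, 0, 0, 0, 0, 0],
    [5, 0, 0, 0, 0, 0, 0],
    [5, 0, 0, -0.002, 0, 0, 0],
    [5, 0, 0, -0.003, 0, 0, 0],
    [5, 0, 0, -0.003, 0, 0, 0],
    [5, 0, 0, -0.003, 0, 0, 0],
    [5, 0, 0, -0.003, 0, 0, 0],
    [5, 0, 0, 0, 0, 0, 0],
  ],
  force=25,
)

```text
time_s: 5.15
ee_pos: [0.574, -0.1699, 0.0727]
eef_rot: [3.141, 0.0, 1.687]
force: [0.1, -0.3, -1.8]
grip_width: 0.0139
grip_force: 25.0
```

```bash
cat > fins.py <<'E'
from h import *
import sys
o=ctrl.get_obs();print({k:np.round(o[k],4).tolist() for k in("time_s","ee_pos","eef_rot","force","moment","grip_width")})
c=cam("top");W=points(c);px=c["pixels"];z=W[...,2]
v,u=np.mgrid[:384,:512]
m=((u>262)&(u<400)&(v>130)&(v<225)&(z>.08)&(z<.13)).astype(np.uint8)
n,l,s,cc=cv2.connectedComponentsWithStats(m)
for i in range(1,n):
    if s[i,4]>40: print(cc[i].round(1),s[i,4],np.nanmedian(W[l==i],0).round(4))
cv2.imwrite(sys.argv[1],cv2.resize(px[...,::-1][100:260,90:410],None,fx=2,fy=2))
E
python3 fins.py pics/l1.png
```

```text
{'time_s': 5.15, 'ee_pos': [0.574, -0.1699, 0.0727], 'eef_rot': [3.1412, 0.0002, 1.6868], 'force': [0.1146, -0.3476, -1.7739], 'moment': [-0.0236, -0.0113, 0.0138], 'grip_width': 0.0139}
[302.6 156.1] 123 [ 0.6049 -0.1037  0.0878]
[305.8 174.3] 129 [ 0.5638 -0.1066  0.0961]
[310.1 193.1] 120 [ 0.5264 -0.1131  0.0879]
```

The lift is free: -1.8 N matches the segment's weight and there is no side load. I'll continue straight up.

servo_tool(
  plan=[
    [5, 0, 0, -0.004, 0, 0, 0],
    [5, 0, 0, -0.004, 0, 0, 0],
    [5, 0, 0, -0.004, 0, 0, 0],
    [5, 0, 0, -0.004, 0, 0, 0],
    [5, 0, 0, -0.004, 0, 0, 0],
    [5, 0, 0, -0.004, 0, 0, 0],
    [5, 0, 0, -0.004, 0, 0, 0],
    [5, 0, 0, 0, 0, 0, 0],
  ],
)

```text
time_s: 6.2
ee_pos: [0.5741, -0.1699, 0.1008]
eef_rot: [3.141, 0.0, 1.687]
force: [0.2, 0.2, -2.0]
grip_width: 0.0135
grip_force: 25.0
```

servo_tool(
  plan=[
    [5, 0, 0, -0.01, 0, 0, 0],
    [5, 0, 0, -0.018, 0, 0, 0],
    [5, 0, 0, -0.018, 0, 0, 0],
    [5, 0, 0, -0.018, 0, 0, 0],
    [5, 0, 0, -0.018, 0, 0, 0],
    [5, 0, 0, -0.012, 0, 0, 0],
    [5, 0, 0, -0.006, 0, 0, 0],
    [5, 0, 0, 0, 0, 0, 0],
  ],
)

```text
time_s: 7.2
ee_pos: [0.5739, -0.1698, 0.2005]
eef_rot: [3.142, 0.0, 1.687]
force: [0.0, 0.4, -1.4]
grip_width: 0.0139
grip_force: 25.0
```

```bash
python3 fins.py pics/l2.png; python3 - <<'E'
from h import *
c=cam("scene");cv2.imwrite("pics/s2.png",c["pixels"][...,::-1])
E
```

```text
{'time_s': 7.2, 'ee_pos': [0.5739, -0.1698, 0.2005], 'eef_rot': [3.1416, 0.0, 1.6868], 'force': [0.0465, 0.4323, -1.3785], 'moment': [-0.091, -0.089, -0.0364], 'grip_width': 0.0139}
[302.6 156.3] 122 [ 0.605  -0.1041  0.0877]
[305.8 174.2] 129 [ 0.5639 -0.1064  0.096 ]
[310.3 193.3] 128 [ 0.5261 -0.1134  0.0875]
```

View pics/s2.png

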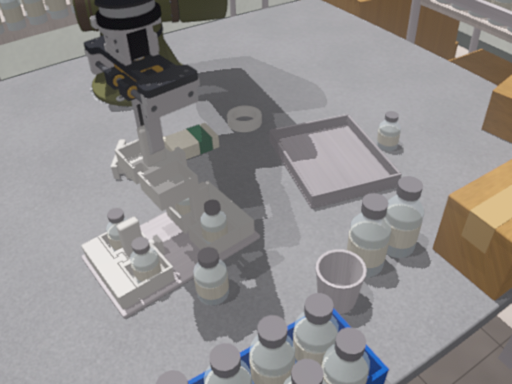

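```bash
python3 - <<'E'
import cv2
i=cv2.imread("pics/s2.png")[120:320,70:280];cv2.imwrite("pics/s2c.png",cv2.resize(i,None,fx=3,fy=3,interpolation=cv2.INTER_CUBIC)[:600])
E
```

```text
(no output)
```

View pics/s2c.png

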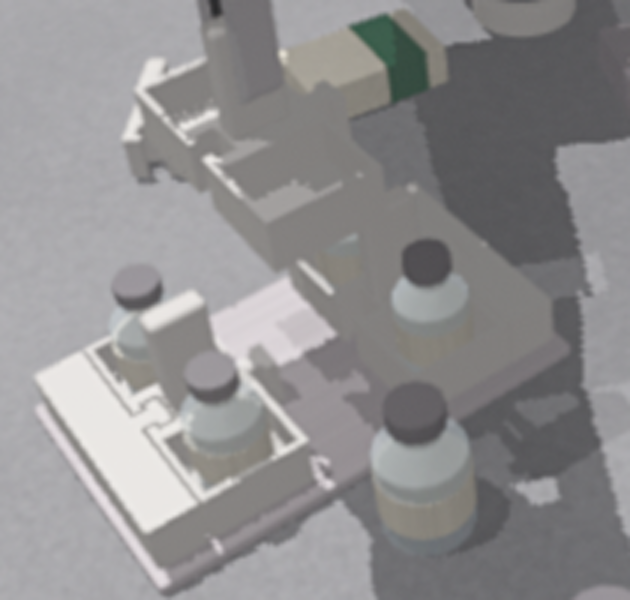

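View pics/l2.png

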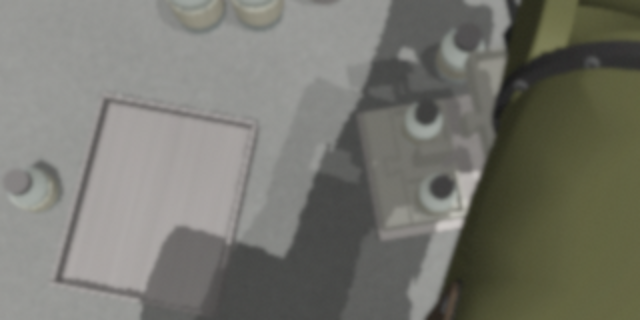

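The crop shows the held segment upright and clear. Both filled segments are still seated: the bottles and the fin I can measure have not moved, and the grey area is only shadow. Now I carry it over to the tray.

servo_tool(
  plan=[
    [5, 0.01, 0, 0, 0, 0, 0],
    [5, 0.02, 0, 0, 0, 0, 0],
    [5, 0.025, 0.001, 0, 0, 0, 0],
    [5, 0.025, 0, 0, 0, 0, 0],
    [5, 0.025, 0.001, 0, 0, 0, 0],
    [5, 0.025, 0, 0, 0, 0, 0],
    [5, 0.025, 0, 0, 0, 0, 0],
    [5, 0.025, 0, 0, 0, 0, 0],
  ],
)

```text
time_s: 8.3
ee_pos: [0.5544, 0.0113, 0.2005]
eef_rot: [-3.142, -0.0, 1.688]
force: [0.7, -0.3, -1.5]
grip_width: 0.0137
grip_force: 25.0
```

servo_tool(
  plan=[
    [5, 0.025, 0, 0, 0, 0, 0],
    [5, 0.025, 0.001, 0, 0, 0, 0],
    [5, 0.025, 0, 0, 0, 0, 0],
    [5, 0.025, 0.001, 0, 0, 0, 0],
    [5, 0.025, 0, 0, 0, 0, 0],
    [5, 0.025, 0, 0, 0, 0, 0],
    [5, 0.018, 0, 0, 0, 0, 0],
    [5, 0.008, 0, 0, 0, 0, 0],
  ],
)

```text
time_s: 9.3
ee_pos: [0.5362, 0.1854, 0.2004]
eef_rot: [-3.142, 0.0, 1.688]
force: [0.7, -0.3, -2.0]
grip_width: 0.014
grip_force: 25.0
```

servo_tool(
  plan=[
    [5, 0, 0, 0, 0, 0, 0.04],
    [5, 0, 0, 0, 0, 0, 0.07],
    [5, 0, 0, 0, 0, 0, 0.07],
    [5, 0, 0, 0, 0, 0, 0.07],
    [5, 0, 0, 0, 0, 0, 0.06],
    [5, 0, 0, 0, 0, 0, 0.04],
    [5, 0, 0, 0, 0, 0, 0],
    [5, 0, 0, 0, 0, 0, 0],
  ],
)

```text
time_s: 10.3
ee_pos: [0.5367, 0.1841, 0.2005]
eef_rot: [3.142, 0.0, 1.337]
force: [1.7, 0.2, -2.3]
grip_width: 0.0141
grip_force: 25.0
```

```bash
python3 - <<'E'
from h import *
o=ctrl.get_obs();print({k:np.round(o[k],4).tolist() for k in("time_s","ee_pos","eef_rot","force","moment","grip_width")})
c=cam("wrist");W=points(c);px=c["pixels"]
a=px[...,::-1].copy();cv2.imwrite("pics/w3.png",a)
m=((W[...,2]>.022)&(W[...,2]<.036)&(W[...,0]>.38)&(W[...,0]<.7)&(W[...,1]>.05)&(W[...,1]<.33)).astype(np.uint8)
rc=cv2.minAreaRect(W[m>0][:,:2].astype(np.float32));print(rc,m.sum())
T=np.array(c["pose"]);print(T.round(3).tolist())
E
```

```text
{'time_s': 10.3, 'ee_pos': [0.5367, 0.1841, 0.2005], 'eef_rot': [3.1416, 0.0, 1.3375], 'force': [1.7264, 0.1966, -2.2744], 'moment': [-0.0086, -0.0508, 0.0054], 'grip_width': 0.0141}
((0.5526424050331116, 0.24968305230140686), (0.13402889668941498, 0.22094617784023285), 76.7484130859375) 2025
[[0.973, 0.225, 0.053, 0.552], [-0.231, 0.946, 0.226, 0.249], [0.001, -0.232, 0.973, 0.381], [0.0, 0.0, 0.0, 1.0]]
```

View pics/w3.png

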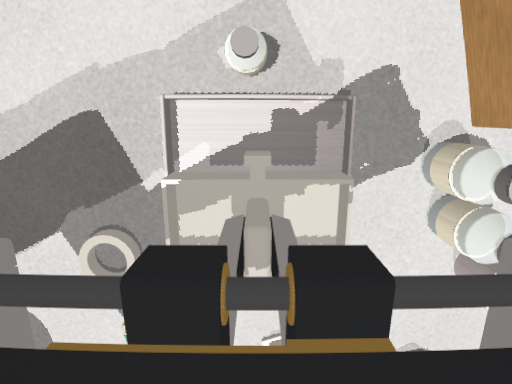

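The segment is aligned over the tray: the tray rims are at columns 165 and 350, and the held segment's edge at row 175 runs parallel to them. The underside is 51 mm below the TCP, so it should touch down at TCP z of about 0.056.

servo_tool(
  plan=[
    [5, 0, 0, 0.01, 0, 0, 0],
    [5, 0, 0, 0.02, 0, 0, 0],
    [5, 0, 0, 0.025, 0, 0, 0],
    [5, 0, 0, 0.025, 0, 0, 0],
    [5, 0, 0, 0.025, 0, 0, 0],
    [5, 0, 0, 0.02, 0, 0, 0],
    [5, 0, 0, 0.012, 0, 0, 0],
    [5, 0, 0, 0.003, 0, 0, 0],
  ],
)

```text
time_s: 11.35
ee_pos: [0.5364, 0.1842, 0.0597]
eef_rot: [-3.141, 0.0, 1.337]
force: [0.1, -0.2, -1.2]
grip_width: 0.0137
grip_force: 25.0
```

servo_tool(
  plan=[
    [5, 0, 0, 0.001, 0, 0, 0],
    [5, 0, 0, 0.001, 0, 0, 0],
    [5, 0, 0, 0.001, 0, 0, 0],
    [5, 0, 0, 0.0007, 0, 0, 0],
    [5, 0, 0, 0.0005, 0, 0, 0],
    [5, 0, 0, 0, 0, 0, 0],
    [5, 0, 0, 0, 0, 0, 0],
    [5, 0, 0, 0, 0, 0, 0],
  ],
)

```text
time_s: 12.35
ee_pos: [0.5367, 0.1843, 0.0563]
eef_rot: [3.142, -0.0, 1.337]
force: [-0.6, 0.6, -1.6]
grip_width: 0.0135
grip_force: 25.0
```

Not touching yet, so I creep down.

servo_tool(
  plan=[
    [5, 0, 0, 0.0004, 0, 0, 0],
    [5, 0, 0, 0.0004, 0, 0, 0],
    [5, 0, 0, 0, 0, 0, 0],
    [5, 0, 0, 0, 0, 0, 0],
    [5, 0, 0, 0, 0, 0, 0],
    [5, 0, 0, 0, 0, 0, 0],
    [5, 0, 0, 0, 0, 0, 0],
    [5, 0, 0, 0, 0, 0, 0],
  ],
)

```text
time_s: 13.35
ee_pos: [0.5367, 0.1843, 0.0559]
eef_rot: [3.141, -0.0, 1.337]
force: [-3.3, -0.7, 5.5]
grip_width: 0.0135
grip_force: 25.0
```

It has touched down at +5.5 N. Release and retreat upwards.

servo_tool(
  plan=[
    [18, 0, 0, 0, 0, 0, 0],
    [22, 0, 0, 0, 0, 0, 0],
    [35, 0, 0, 0, 0, 0, 0],
    [45, 0, 0, 0, 0, 0, 0],
    [45, 0, 0, 0, 0, 0, 0],
    [45, 0, 0, 0, 0, 0, 0],
    [45, 0, 0, 0, 0, 0, 0],
    [45, 0, 0, 0, 0, 0, 0],
  ],
)

```text
time_s: 14.35
ee_pos: [0.5367, 0.1842, 0.0554]
eef_rot: [-3.142, 0.0, 1.337]
force: [-0.3, 0.2, 0.4]
grip_width: 0.0424
grip_force: 0.0
```

servo_tool(
  plan=[
    [45, 0, 0, -0.01, 0, 0, 0],
    [45, 0, 0, -0.02, 0, 0, 0],
    [45, 0, 0, -0.03, 0, 0, 0],
    [45, 0, 0, -0.03, 0, 0, 0],
    [45, 0, 0, -0.03, 0, 0, 0],
    [45, 0, 0, -0.03, 0, 0, 0],
    [45, 0, 0, -0.02, 0, 0, 0],
    [45, 0, 0, 0, 0, 0, 0],
  ],
)

```text
time_s: 15.35
ee_pos: [0.5371, 0.1844, 0.2273]
eef_rot: [3.139, -0.002, 1.337]
force: [0.5, 0.4, -0.7]
grip_width: 0.0421
grip_force: 0.0
```

```bash
python3 fins.py pics/l4.png; python3 - <<'E'
from h import *
c=cam("scene");cv2.imwrite("pics/s4.png",c["pixels"][...,::-1])
W=points(c)
z=W[...,2]
m=(W[...,0]>.43)&(W[...,0]<.65)&(W[...,1]>.1)&(W[...,1]<.28)&(z>.0)&(z<.1)
print(np.histogram(z[m],bins=np.arange(0,.105,.005)))
t=m&(z>.0315)&(z<.0385);P=W[t];A=np.c_[P[:,:2],np.ones(len(P))];print("top plane",np.linalg.lstsq(A,P[:,2],rcond=None)[0],P[:,2].mean())
E
```

```text
{'time_s': 15.35, 'ee_pos': [0.5371, 0.1844, 0.2273], 'eef_rot': [3.1388, -0.0016, 1.3368], 'force': [0.4519, 0.3943, -0.7297], 'moment': [-0.0434, -0.0503, 0.0377], 'grip_width': 0.0421}
[362.  146.7] 124 [ 0.6188 -0.2286  0.0873]
[302.6 156.2] 125 [ 0.6048 -0.104   0.0874]
[365.6 164.6] 137 [ 0.5787 -0.2287  0.096 ]
[305.7 174.3] 132 [ 0.5638 -0.1062  0.0962]
[370.6 183.6] 130 [ 0.5402 -0.2372  0.0878]
[310.2 193.3] 127 [ 0.5261 -0.1131  0.0878]
(array([1071, 1849,  553,  468,  500,  622,  545,  272,   34,   35,   38,
         38,   39,   37,   42,   36,   41,   40,   55,   47]), array([0.   , 0.005, 0.01 , 0.015, 0.02 , 0.025, 0.03 , 0.035, 0.04 ,
       0.045, 0.05 , 0.055, 0.06 , 0.065, 0.07 , 0.075, 0.08 , 0.085,
       0.09 , 0.095, 0.1  ]))
top plane [-0.00266814 -0.00456801  0.03687429] 0.03458231594563159
```

View pics/s4.png

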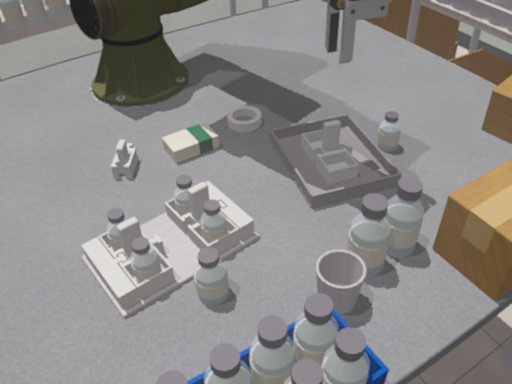

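The empty segment stands level in the tray at (330, 152), with its top plane at 34.6 mm against an expected 35 mm. Both filled segments have not moved, and the gripper is clear.

```bash
python3 -c "
from station import ctrl
print(ctrl.hand_in())"
```

```text
the job is handed in; nothing more can be done
None
```

The empty segment now stands upright and flat on the tray floor, both filled segments are still in their places, and the job was handed in at about 15 s.

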